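# Show which bottle goes into which carousel seat

## Robot

A 7-joint arm with a two-finger parallel gripper is mounted at the origin on the work surface. World frame = base frame: x ahead of the robot, y to its left, z up, the work surface at z = 0. Lengths are in mm, angles in rad, forces in N, time in s.
With the tool pointing down it reaches from about 425 to 1025 mm from the base axis. Payload 9.4 kg.
Tool frame: the origin (TCP) lies between the finger pads, 19 mm behind the fingertips; this is the grasp point; z points along the fingers, y is the line along which they close (so a half turn about z gives the same grasp; the last joint's range is limited). The gripper opens to 93 mm and grips with 3 to 60 N. Pads are 15 mm wide; open, the fingers measure 128 mm over their backs; the gripper's body (75 mm by 188 mm) begins 65 mm behind the grasp point.
Start: joints at [-1.245, 0.599, -0.003, 1.599, 0.002, 0.943, -0.08], TCP at [284.201, 666.974, 237.418] pointing down, gripper open.
Joint ranges: [-2.57, 2.57], [-0.35, 1.97], [-1.29, 1.29], [0.11, 2.56], [-1.05, 4.19], [0.11, 1.86], [-2.63, 2.63]. Speed limits (rad/s): [2.22, 2.22, 3.01, 3.01, 3.14, 3.14, 3.14].

## Interface

Orientations are given as [roll, pitch, yaw] about the fixed x, y, z axes, in that order (R = Rz(yaw) Ry(pitch) Rx(roll)).
In Python, from station import monitor, eyes, workorder gives the robot as it stands.
- The arm moves only by the tool drive_tool, never from a script. Its argument "series" is a list of rows, each a list of 7 numbers: the finger opening in mm, from 0 to 93, then the shift along the tool's x, y, z in mm, then the turn, a rotation vector about the tool's x, y, z in degrees. In form: [[hand, tx, ty, tz, rx, ry, rz], ...]. A call has 1 to 20 rows; each row is the pose to reach, as a shift and turn from the pose commanded when the call began, along the tool's axes at that moment; what a row does not reach only later rows make up. A row lasts 1/12 s, in which the tool goes at most 41.7 mm and 7.16 degrees, less where a joint would pass 70% of its speed; a pose out of reach is approached as far as the arm can. A call with a gripper value outside its range is refused whole. The fingers move at their own pace and stop on an object; the grip force is fixed at half the most. Time passes only in rows, so rows that repeat a pose let the fingers close. It gives the time, the measured TCP pose, the force, the opening and the grip force at its end, in the units of the state.
- monitor.read_state(): the state, without advancing time (a new reading comes with each control period).
- eyes.capture(name): name is "scene" or "top"; returns the picture (384x512x3 uint8, blue, green, red); there is no depth.
- eyes.camera_params(name): a dict with "fx", "fy", "cx", "cy" (pixels), "extrinsics" (4x4, takes a point from camera to world coordinates). Camera axes: x right, y down, z forward; pixel columns grow to the right and rows downward; lengths in mm; the calibration is good to about 2 mm. A picture is of the moment at which its call begins. camera_params takes no time and is no camera call.
- workorder.hand_in(): hands the job in; it is judged then, once.
Trained networks look in the newest picture that a camera, given by its name, has taken for a name from the list of things; names that differ only in an ending like _2 or _b are one class to them, and where a whole thing is asked for, a point or a joint stands for the part that bears it (a point fixed in the world has none). Each returns a list of dicts, best first, with "confidence" (0 to 1); they miss things now and then, are a little off and sometimes report something else, mostly with a low value. They report only what shows in the picture. A call takes as long as a camera call. They do not tell look-alikes from the thing itself.
- eyes.boxes_of(camera, target): "box" ([left, top, right, bottom] in pixels, round what is visible of it).
The state is a dict: "clock": time; "qpos": joint angles; "qvel": joint speeds; "joint_efforts": joint torques, N m; "position": TCP position; "ee_rot": TCP orientation; "contact_force": force on the tool from outside, world axes, zero at the start; "moment": the same for the moment, N m; "width": opening from 0.0 (shut) to 1.0 (fully open); "grasp_force": force on a finger pad.
Only numpy, scipy, OpenCV 4.12 (cv2) and the standard library are available. Lean on these libraries where they do the work, as an engineer would, in place of code of your own. Each camera call takes 0.05 s, during which the arm holds its last target. There are 200 camera calls.

## Task

Press the button on the bench call box all the way down and let it go, so that the colleague looks. Then point from above, fingers down, at the wide bottle in the sample tray: come down over it (not low over a slim tube), keep the fingertips still about 2 cm above its cap for two seconds, and afterwards point in the same way, for two seconds, at the one empty seat of the autosampler carousel. Finish while still pointing at that seat; do not touch or shift the autosampler, its carousel, the tray, the bottle, the tubes or the reagent jar.

Things in the scene. Friction and masses are not known exactly. Their poses are not given: they have to be found in the camera images.
- callbox: Grey call box 80 (x) x 60 (y) x 35 mm high, fixed to the bench; origin at the centre of its underside. Its round push button stands on its top, towards its -x end; three dark slots lie at the +x end.
- call (a joint): Travel of the call button: 0 = released, 0.006 m = fully down (counts as pressed from 0.0045 m). It moves straight down against a spring, about 5 N at full travel, and comes back by itself. The cap is 28 mm across.
- call_top (a point): Centre of the top face of the call button's grey cap; it sinks with the button.
- tray: Grey tray 56 x 204 x 28 mm high with 4 mm walls and floor, fixed to the bench, origin at the centre of its underside. Three low walls divide it along its long side (its own y) into four cells about 50 mm apart; each holds one thing, in any order: the wide bottle or one of three slim tubes.
- bottle: The wide bottle: clear glass, 36 mm across, 58 mm tall in all, with a white screw cap 32 mm across; stands loose on the floor of one cell of the tray. Origin at the centre of its underside (4 mm above the bench), z up.
- bottle_top (a point): Centre of the top face of the wide bottle's cap (62 mm above the bench). Its z points up.
- tube1: A slim glass tube, 20 mm across and 62 mm tall, with a white cap 22 mm across, standing loose in another cell of the tray. Origin at the centre of its underside. Not to be touched.
- tube2: A slim glass tube, 20 mm across and 62 mm tall, with a white cap 22 mm across, standing loose in another cell of the tray. Origin at the centre of its underside. Not to be touched.
- tube3: A slim glass tube, 20 mm across and 62 mm tall, with a white cap 22 mm across, standing loose in another cell of the tray. Origin at the centre of its underside. Not to be touched.
- tube1_top (a point): Centre of the top face of slim tube 1's cap (66 mm above the bench).
- tube2_top (a point): Centre of the top face of slim tube 2's cap (66 mm above the bench).
- tube3_top (a point): Centre of the top face of slim tube 3's cap (66 mm above the bench).
- sampler: Autosampler: white fixed housing 210 x 210 x 97 mm with a round grey carousel, 176 mm across, deck 119 mm above the bench. Origin on the bench, under the carousel axis. Eight white cup-shaped seats (30 mm across, 12 mm tall) stand on the deck 62 mm from the axis, 47 mm apart; seven hold capped vials, 23 mm across, tops at 154 mm; one is empty. Hub top at 143 mm.
- carousel (a joint): Angle of the carousel about its upright axis (rad, positive anticlockwise from above). It turns under a light push; leave it as it is.
- empty_seat (a point): Centre of the rim of the one empty seat, 131 mm above the bench. Its z points up. The neighbouring vials rise 23 mm higher, 47 mm to either side: closed fingers pass between them easily.
- reagent: Amber reagent jar, 68 mm across and 130 mm tall, black lid; stands loose on the bench beside the tray. Origin at the centre of its underside. Not to be touched.
There are look-alikes about, which are no part of the job. What is shaped like the bottle but brown or red is not meant.

How it is judged (in metres and radians):
On the way, in this order (a step that is already met when the one before it is completed fails the run):
1. the call button is pressed down (at least 4.5 mm of its 6 mm) (value of joint call above 0.0045 m), for 0.05 s.
2. button let go, tool points down at the wide bottle for 1.5 s (TCP within 16 mm sideways, 20 to 65 mm above the cap) (horizontal distance between the grasp point and bottle_top below 0.016 m and z of the grasp point in the frame of bottle_top between 0.02 and 0.065 m and angle between the grasp point's own z axis and vertical above 2.4 rad and value of joint call below 0.002 m), for 1.5 s.
3. tool points down at the empty seat for 1.5 s (TCP within 16 mm sideways, 20 to 65 mm above its rim) (horizontal distance between the grasp point and empty_seat below 0.016 m and z of the grasp point in the frame of empty_seat between 0.02 and 0.065 m and angle between the grasp point's own z axis and vertical above 2.4 rad and value of joint call below 0.002 m), for 1.5 s.
At the end, for the whole second after the job is handed in: The tool still points down (within 42 degrees) at the empty seat, TCP within 16 mm of its centre line and 20 to 65 mm above its rim; the button is up (under 2 mm); bottle, tubes and jar stand upright, at rest, within 8 mm of their starts; the empty seat is within 6 mm of its start (all of step 3 and distance of each of bottle, tube1, tube2, tube3, reagent from where it was at the start of the episode below 0.008 m and linear speed of each of bottle, tube1, tube2, tube3, reagent below 0.02 m/s and angle between each of bottle, tube1, tube2, tube3, reagent's own z axis and vertical below 0.1 rad and distance of empty_seat from where it was at the start of the episode below 0.006 m); the robot touches nothing.
It fails at once if the robot touches the bottle, a tube, the tray, the reagent jar or the autosampler with its carousel (contact force between any of the arm, the fingers and bottle above 0.3 N or contact force between any of the arm, the fingers and tube1 above 0.3 N or contact force between any of the arm, the fingers and tube2 above 0.3 N or contact force between any of the arm, the fingers and tube3 above 0.3 N or contact force between any of the arm, the fingers and reagent above 0.3 N or contact force between any of the arm, the fingers and tray above 0.3 N or contact force between any of the arm, the fingers and sampler above 0.3 N).
It fails at once if the bottle, a tube or the jar is shifted by more than 8 mm or tipped or lifted (distance of any of bottle, tube1, tube2, tube3, reagent from where it was at the start of the episode above 0.008 m or angle between any of bottle, tube1, tube2, tube3, reagent's own z axis and vertical above 0.15 rad).
It fails at once if the carousel is turned (empty seat shifted by more than 6 mm) (distance of empty_seat from where it was at the start of the episode above 0.006 m).
It fails at once if the tool points at a slim tube: TCP within 16 mm of its centre line and less than 65 mm above its cap ((horizontal distance between the grasp point and tube1_top below 0.016 m and z of the grasp point in the frame of tube1_top below 0.065 m) or (horizontal distance between the grasp point and tube2_top below 0.016 m and z of the grasp point in the frame of tube2_top below 0.065 m) or (horizontal distance between the grasp point and tube3_top below 0.016 m and z of the grasp point in the frame of tube3_top below 0.065 m)).
It also fails if it takes over 53 s, if anything falls off the work surface, if the arm or the gripper's body presses on something with over 40 N, if the wrist force passes 120 N, or if a joint passes its speed limit or range.

## Working session

There is one attempt and no reset: what is moved stays moved. The work goes in short steps, Python scripts to look and compute and a tool call to move; the robot and the scene stay as the last step left them, time stands still between calls to the robot, and variables do not carry over. Pictures are saved under pics/ and viewed, at most 10 in all, crops included, and the job is handed in when it is done.

Besides the shell and the picture viewer there is one more tool, called as name(argument=value, ...), one argument or row to a line, values as JSON. drive_tool: Moves the arm, as the interface text tells. Its arguments: {"type":"object","properties":{"series":{"type":"array","items":{"type":"array","items":{"type":"number"}}}},"required":["series"]}

```bash
mkdir -p pics
cat > h.py <<'E'
import numpy as np,cv2
from station import monitor,eyes,workorder
def ray(cam,u,v,z):
    p=eyes.camera_params(cam);T=np.array(p["extrinsics"])
    d=T[:3,:3]@np.array([(u-p["cx"])/p["fx"],(v-p["cy"])/p["fy"],1]);o=T[:3,3]
    return (o+d*(z-o[2])/d[2]).round(1)
E
python3 - <<'E'
from h import *
for c in("top","scene"):
    cv2.imwrite(f"pics/{c}0.png",cv2.resize(eyes.capture(c),(800,600),interpolation=cv2.INTER_CUBIC))
    print(c,np.array(eyes.camera_params(c)["extrinsics"]).round(2).tolist())
    for t in("callbox","call","tray","bottle","tube1","sampler","empty_seat","reagent"):
        print(t,[(np.round(b["box"]).tolist(),round(b["confidence"],2)) for b in eyes.boxes_of(c,t)][:6])
s=monitor.read_state();print(s["clock"],s["position"],s["ee_rot"],s["width"])
E
```

```text
top [[0.02, -0.98, 0.2, 276.99], [-1.0, -0.01, 0.0, -141.73], [-0.0, -0.2, -0.98, 1258.61], [0.0, 0.0, 0.0, 1.0]]
callbox [([214.0, 171.0, 236.0, 194.0], 0.83)]
call [([222.0, 175.0, 228.0, 190.0], 0.37)]
tray [([265.0, 192.0, 331.0, 228.0], 0.78)]
bottle [([286.0, 205.0, 296.0, 217.0], 0.71), ([288.0, 236.0, 301.0, 247.0], 0.57)]
tube1 [([300.0, 204.0, 311.0, 211.0], 0.62), ([315.0, 192.0, 327.0, 208.0], 0.54), ([269.0, 207.0, 277.0, 215.0], 0.38)]
sampler [([98.0, 154.0, 178.0, 224.0], 0.96), ([104.0, 156.0, 166.0, 214.0], 0.68)]
empty_seat [([103.0, 155.0, 164.0, 214.0], 0.83)]
reagent [([360.0, 197.0, 391.0, 227.0], 0.93), ([262.0, 191.0, 331.0, 225.0], 0.38)]
scene [[-0.29, 0.68, -0.68, 1224.07], [0.96, 0.2, -0.2, 97.88], [-0.0, -0.71, -0.71, 887.48], [0.0, 0.0, 0.0, 1.0]]
callbox [([267.0, 232.0, 296.0, 267.0], 0.8)]
call []
tray [([171.0, 199.0, 246.0, 217.0], 0.6)]
bottle [([195.0, 224.0, 209.0, 244.0], 0.69), ([212.0, 194.0, 226.0, 209.0], 0.53)]
tube1 [([232.0, 192.0, 240.0, 212.0], 0.71), ([175.0, 193.0, 186.0, 212.0], 0.62), ([196.0, 193.0, 205.0, 211.0], 0.61)]
sampler [([338.0, 205.0, 440.0, 316.0], 0.9)]
empty_seat [([358.0, 208.0, 434.0, 274.0], 0.95), ([194.0, 192.0, 205.0, 214.0], 0.15)]
reagent [([119.0, 150.0, 152.0, 197.0], 0.65)]
0.9 [284.17582626 666.99843465 237.45174212] [3.14153971e+00 3.59286016e-05 2.73881645e+00] 0.998441964729197
```

View pics/top0.png

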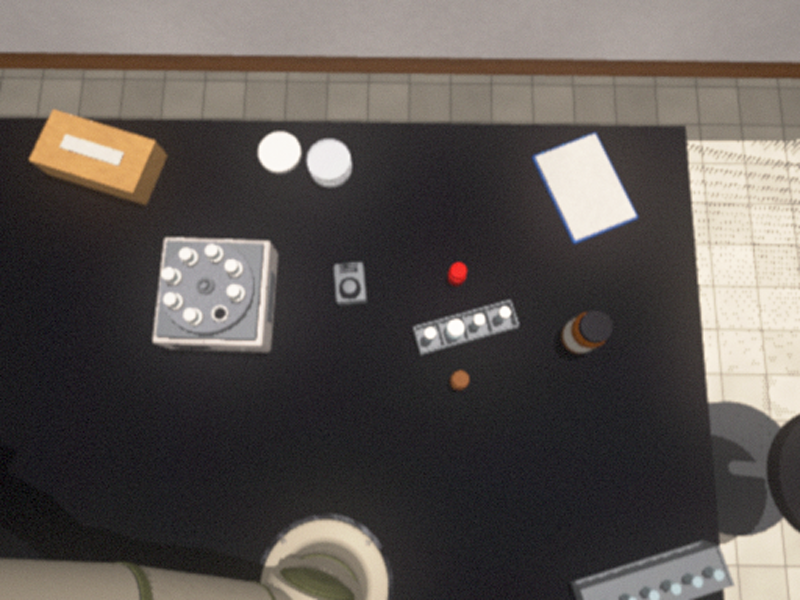

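View pics/scene0.png

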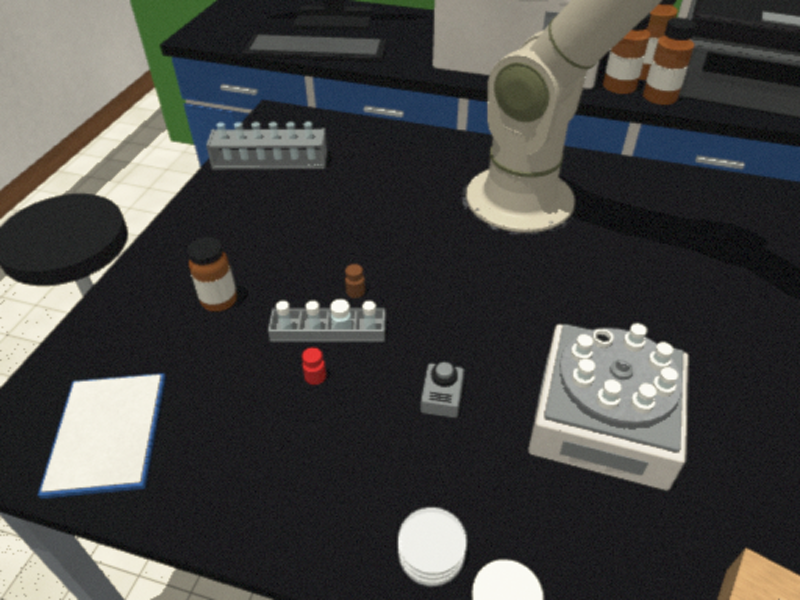

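The top view shows the wide bottle's cap at about (456,328), the empty seat at (220,314) and the button at (349,287). In the scene view they are at (340,306), (603,337) and (445,371). All of these are in the 1.5625x enlarged pictures. The red and brown bottles beside the tray are the look-alikes.

Run:
```python
from h import *
P={"top":{"bottle":(456,328,62),"seat":(220,314,131),"btn":(349,287,45),"jar":(596,327,130),"t1":(430,333,66),"t2":(479,320,66),"t3":(504,312,66)},
"scene":{"bottle":(340,304,62),"seat":(603,337,131),"btn":(445,371,45),"t1":(369,306,66),"t2":(312,306,66),"t3":(283,306,66)}}
rows=[]
for c in P:
    im=eyes.capture(c);r=[]
    for n,(u,v,z) in P[c].items():
        print(c,n,ray(c,u/1.5625,v/1.5625,z))
        if n in("bottle","seat","btn"):
            x,y=round(u/1.5625),round(v/1.5625);print(" crop",x-16,y-16)
            r.append(cv2.resize(im[y-16:y+16,x-16:x+16],(256,256),interpolation=cv2.INTER_CUBIC))
    rows.append(np.hstack(r))
cv2.imwrite("pics/crops.png",np.vstack(rows))
```

```text
top bottle [ 482.6 -243.8   62. ]
 crop 276 194
top seat [490.2 194.3 131. ]
 crop 125 185
top btn [565.  -32.7  45. ]
 crop 207 168
top jar [ 476.6 -493.4  130. ]
top t1 [ 471.4 -193.4   66. ]
top t2 [ 498.3 -288.    66. ]
top t3 [ 514.8 -336.6   66. ]
scene bottle [ 480.2 -242.5   62. ]
 crop 202 179
scene seat [494.7 196.9 131. ]
 crop 370 200
scene btn [559.8 -32.1  45. ]
 crop 269 221
scene t1 [ 474.1 -190.7   66. ]
scene t2 [ 502.2 -285.9   66. ]
scene t3 [ 516.5 -334.3   66. ]
```

View pics/crops.png

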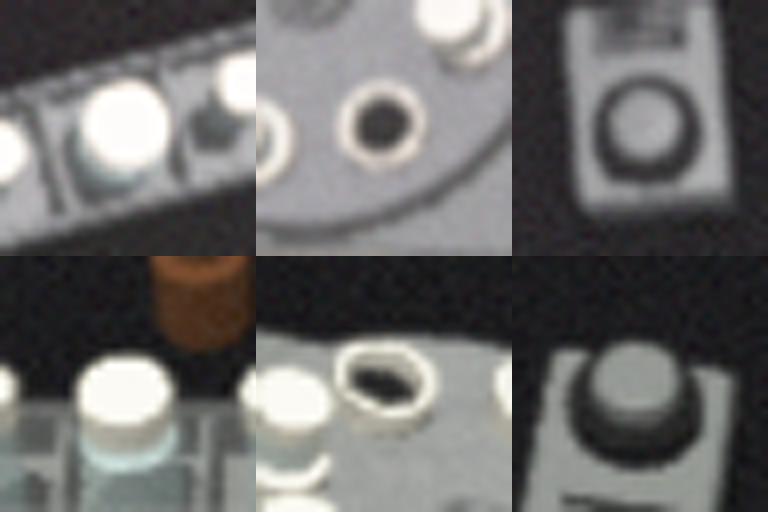

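The crops give sharper centres, in original pixels:

| Target | Top | Scene |
|---|---|---|
| Bottle cap | (291.2, 208.9) | (216.9, 194.5) |
| Seat rim | (140.2, 199.9) | (385.8, 214.9) |
| Button top | (222.9, 182.8) | (284.2, 235.6) |

Run:
```python
from h import *
P={"bottle":((291.2,208.9),(216.9,194.5),[62]),"seat":((140.2,199.9),(385.8,214.9),[131]),"btn":((222.9,182.8),(284.2,235.6),[40,50,60])}
s=monitor.read_state();p=np.array(s["position"])
from scipy.spatial.transform import Rotation as R
r=R.from_euler("xyz",s["ee_rot"])
for n,(a,b,zs) in P.items():
  for z in zs:
    A,B=ray("top",*a,z),ray("scene",*b,z);m=(A+B)/2
    print(n,z,A,B,"mean",m,"tool delta for TCP 100 above",r.inv().apply(m+[0,0,100]-p).round(1))
```

```text
bottle 62 [ 485.7 -241.9   62. ] [ 480.5 -244.4   62. ] mean [ 483.1  -243.15   62.  ] tool delta for TCP 100 above [-539.7 -759.4   75.4]
seat 131 [493.2 196.3 131. ] [492.2 196.5 131. ] mean [492.7 196.4 131. ] tool delta for TCP 100 above [-376.3 -351.2    6.4]
btn 40 [569.  -30.7  40. ] [550.5 -35.8  40. ] mean [559.75 -33.25  40.  ] tool delta for TCP 100 above [-528.  -536.2   97.4]
btn 50 [566.6 -31.6  50. ] [558.4 -34.2  50. ] mean [562.5 -32.9  50. ] tool delta for TCP 100 above [-530.3 -534.8   87.4]
btn 60 [564.2 -32.6  60. ] [566.4 -32.6  60. ] mean [565.3 -32.6  60. ] tool delta for TCP 100 above [-532.8 -533.4   77.4]
```

drive_tool(
  series=[
    [0,-27,-27,0,0,0,0],
    [0,-54,-54,0,0,0,0],
    [0,-82,-82,0,0,0,0],
    [0,-110,-110,0,0,0,0],
    [0,-138,-138,0,0,0,0],
    [0,-166,-166,0,0,0,0],
    [0,-194,-194,0,0,0,0],
    [0,-222,-222,0,0,0,0],
    [0,-250,-250,0,0,0,0],
    [0,-278,-278,0,0,0,0],
    [0,-306,-306,0,0,0,0],
    [0,-334,-334,0,0,0,0],
    [0,-362,-362,0,0,0,0],
    [0,-390,-390,0,0,0,0],
    [0,-418,-418,0,0,0,0],
    [0,-446,-446,0,0,0,0],
    [0,-474,-474,0,0,0,0],
    [0,-502,-502,0,0,0,0],
    [0,-525,-525,0,0,0,0],
    [0,-532,-533,0,0,0,0],
  ],
)

```text
clock: 2.67
position: [566.2, -37.6, 237.7]
ee_rot: [-3.14, 0.002, 2.733]
contact_force: [-0.2, -0.7, 0.1]
width: 0.007
grasp_force: 0.0
```

drive_tool(
  series=[
    [0,0,0,25,0,0,0],
    [0,0,0,55,0,0,0],
    [0,0,0,90,0,0,0],
    [0,0,0,115,0,0,0],
    [0,0,0,130,0,0,0],
    [0,0,0,138,0,0,0],
    [0,0,0,138,0,0,0],
    [0,0,0,138,0,0,0],
  ],
)

```text
clock: 3.33
position: [564.9, -31.6, 99.8]
ee_rot: [3.142, 0.0, 2.739]
contact_force: [0.1, 0.6, -0.3]
width: 0.004
grasp_force: 0.0
```

Run:
```python
from h import *
a=eyes.capture("top")[150:210,190:260];b=eyes.capture("scene")[190:280,240:330]
cv2.imwrite("pics/btn.png",np.hstack([cv2.resize(a,(400,343),interpolation=2),cv2.resize(b,(343,343),interpolation=2)]))
s=monitor.read_state();print(s["position"],s["ee_rot"],s["contact_force"])
```

```text
[565.43217254 -31.80833186 100.6388889 ] [3.14081429e+00 1.74655547e-03 2.73889806e+00] [0.24144115 0.17640368 0.92657885]
```

View pics/btn.png

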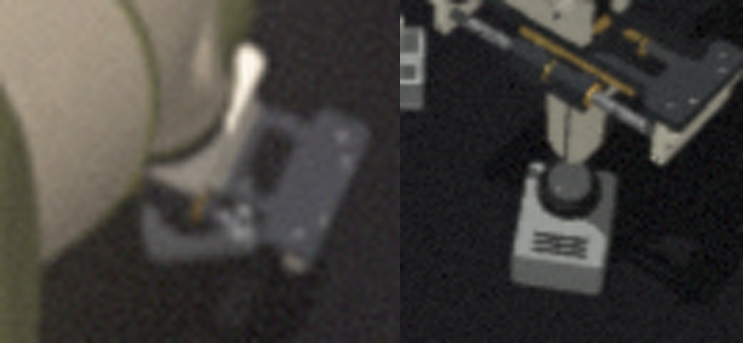

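The scene view shows the closed fingertips centred over the button at about (570,180) in the crop. I'll press slowly and watch the force.

drive_tool(
  series=[
    [0,0,0,10,0,0,0],
    [0,0,0,18,0,0,0],
    [0,0,0,22,0,0,0],
    [0,0,0,24,0,0,0],
    [0,0,0,26,0,0,0],
    [0,0,0,26,0,0,0],
  ],
)

```text
clock: 3.93
position: [564.5, -31.9, 73.1]
ee_rot: [-3.141, -0.001, 2.739]
contact_force: [-1.3, 1.0, 3.9]
width: 0.005
grasp_force: 1.5
```

drive_tool(
  series=[
    [0,0,0,1,0,0,0],
    [0,0,0,2,0,0,0],
    [0,0,0,2,0,0,0],
  ],
)

```text
clock: 4.18
position: [564.5, -31.9, 71.5]
ee_rot: [-3.142, -0.0, 2.739]
contact_force: [-2.6, 1.3, 3.8]
width: 0.005
grasp_force: 2.0
```

drive_tool(
  series=[
    [0,0,0,1,0,0,0],
    [0,0,0,2,0,0,0],
    [0,0,0,2,0,0,0],
  ],
)

```text
clock: 4.43
position: [564.6, -31.9, 70.1]
ee_rot: [3.142, -0.0, 2.739]
contact_force: [-3.5, 0.5, 10.5]
width: 0.006
grasp_force: 5.8
```

Force rose to 10.5 N, so the button has bottomed out. Now I'll release it, rise and move over the bottle.

drive_tool(
  series=[
    [0,0,0,0,0,0,0],
    [0,0,0,-10,0,0,0],
    [0,0,0,-35,0,0,0],
    [0,0,0,-70,0,0,0],
    [0,0,0,-105,0,0,0],
    [0,0,0,-130,0,0,0],
    [0,0,-10,-140,0,0,0],
    [0,-1,-35,-140,0,0,0],
    [0,-2,-70,-140,0,0,0],
    [0,-4,-105,-140,0,0,0],
    [0,-5,-140,-140,0,0,0],
    [0,-6,-175,-140,0,0,0],
    [0,-8,-205,-140,0,0,0],
    [0,-8,-220,-140,0,0,0],
    [0,-8,-225,-140,0,0,0],
    [0,-8,-225,-140,0,0,0],
    [0,-8,-225,-140,0,0,0],
  ],
)

```text
clock: 5.85
position: [484.1, -241.3, 209.2]
ee_rot: [3.141, -0.0, 2.739]
contact_force: [-0.3, 0.8, 1.1]
width: 0.007
grasp_force: 0.0
```

Run:
```python
from h import *
b=eyes.capture("scene")[130:260,150:330]
cv2.imwrite("pics/b1.png",cv2.resize(b,(720,520),interpolation=2))
s=monitor.read_state();print(s["clock"],s["position"],s["ee_rot"],s["contact_force"],s["qpos"])
```

```text
5.9 [ 484.36795739 -240.77058776  209.20996469] [ 3.14097392e+00 -2.29630193e-04  2.74027554e+00] [ 0.20543501 -0.3924617  -0.55015257] [ 0.31750649  0.41695221  0.0539001   2.05290166 -0.0360228   0.67280111
  1.56445782]
```

View pics/b1.png

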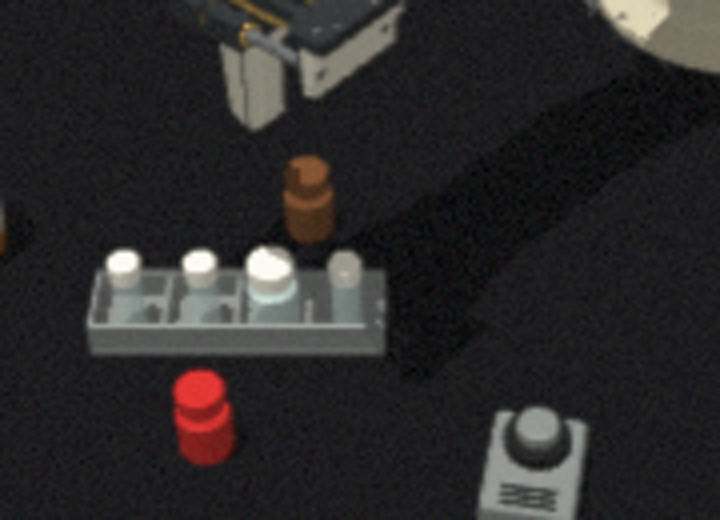

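The button is back up at (540,430). The fingers at (255,110) hang above the bottle cap at (270,268). I'll descend to TCP z of about 102 and hold.

drive_tool(
  series=[
    [0,0,-1,20,0,0,0],
    [0,0,-1,45,0,0,0],
    [0,0,-1,70,0,0,0],
    [0,0,-1,90,0,0,0],
    [0,0,-1,102,0,0,0],
    [0,0,-1,107,0,0,0],
    [0,0,-1,107,0,0,0],
    [0,0,-1,107,0,0,0],
    [0,0,-1,107,0,0,0],
    [0,0,-1,107,0,0,0],
    [0,0,-1,107,0,0,0],
    [0,0,-1,107,0,0,0],
    [0,0,-1,107,0,0,0],
    [0,0,-1,107,0,0,0],
    [0,0,-1,107,0,0,0],
    [0,0,-1,107,0,0,0],
    [0,0,-1,107,0,0,0],
    [0,0,-1,107,0,0,0],
    [0,0,-1,107,0,0,0],
    [0,0,-1,107,0,0,0],
  ],
)

```text
clock: 7.57
position: [483.5, -243.0, 102.4]
ee_rot: [-3.142, 0.0, 2.739]
contact_force: [-0.4, -0.6, -0.5]
width: 0.004
grasp_force: 0.0
```

Run:
```python
from h import *
b=eyes.capture("scene")[150:230,150:260];a=eyes.capture("top")[180:260,240:350]
cv2.imwrite("pics/b2.png",np.hstack([cv2.resize(x,(400,291),interpolation=2) for x in (a,b)]))
s=monitor.read_state();print(s["clock"],s["position"],s["ee_rot"],s["contact_force"])
```

```text
7.6667 [ 483.51224464 -242.93665832  102.43553498] [3.14158231e+00 3.28996827e-05 2.73885136e+00] [-1.24790504 -0.33754364  0.02922375]
```

View pics/b2.png

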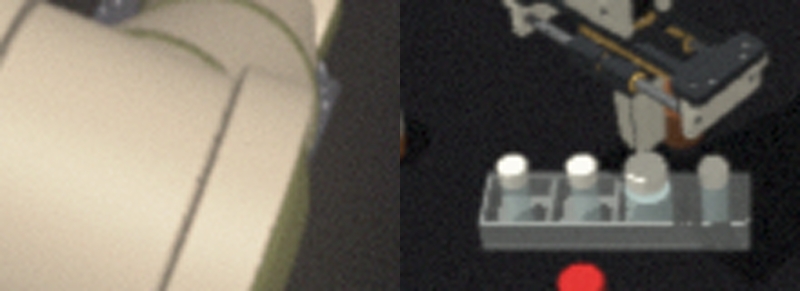

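The fingers at (640,145) in the right crop sit just above the wide bottle's cap at (648,165), clear of the tubes. I'll hold a bit longer, then rise.

drive_tool(
  series=[
    [0,0,0,0,0,0,0],
    [0,0,0,0,0,0,0],
    [0,0,0,0,0,0,0],
    [0,0,0,0,0,0,0],
    [0,0,0,0,0,0,0],
    [0,0,0,0,0,0,0],
    [0,0,0,0,0,0,0],
    [0,0,0,0,0,0,0],
    [0,0,0,0,0,0,0],
    [0,0,0,0,0,0,0],
    [0,0,0,0,0,0,0],
    [0,0,0,0,0,0,0],
    [0,0,0,-15,0,0,0],
    [0,0,0,-40,0,0,0],
    [0,0,0,-70,0,0,0],
    [0,0,0,-100,0,0,0],
    [0,0,0,-125,0,0,0],
    [0,0,0,-145,0,0,0],
    [0,0,0,-150,0,0,0],
    [0,0,0,-150,0,0,0],
  ],
)

```text
clock: 9.33
position: [484.0, -243.2, 253.8]
ee_rot: [3.141, 0.003, 2.739]
contact_force: [0.2, 0.3, -0.3]
width: 0.007
grasp_force: 0.0
```

drive_tool(
  series=[
    [0,4,10,0,0,0,0],
    [0,14,35,0,0,0,0],
    [0,28,70,0,0,0,0],
    [0,42,105,0,0,0,0],
    [0,56,140,0,0,0,0],
    [0,70,175,0,0,0,0],
    [0,84,210,0,0,0,0],
    [0,98,245,0,0,0,0],
    [0,112,280,0,0,0,0],
    [0,126,315,0,0,0,0],
    [0,140,350,0,0,0,0],
    [0,152,380,0,0,0,0],
    [0,160,400,0,0,0,0],
    [0,164,408,0,0,0,0],
    [0,164,408,0,0,0,0],
    [0,164,408,0,0,0,0],
    [0,164,408,0,0,0,0],
  ],
)

```text
clock: 10.75
position: [492.2, 194.9, 251.8]
ee_rot: [-3.14, -0.0, 2.737]
contact_force: [-0.1, -0.0, 0.7]
width: 0.01
grasp_force: 0.0
```

Run:
```python
from h import *
b=eyes.capture("scene")[140:290,290:460]
cv2.imwrite("pics/s1.png",cv2.resize(b,(680,600),interpolation=2))
s=monitor.read_state();print(s["clock"],s["position"],s["ee_rot"],s["contact_force"],s["qpos"])
```

```text
10.8 [492.39272843 194.74664036 252.06225101] [-3.14032517e+00 -2.38349295e-04  2.73652308e+00] [-0.71275355 -0.59967103  0.57098654] [-0.4566362   0.34857304 -0.036585    2.02722785  0.01887125  0.76723431
  0.66110459]
```

View pics/s1.png

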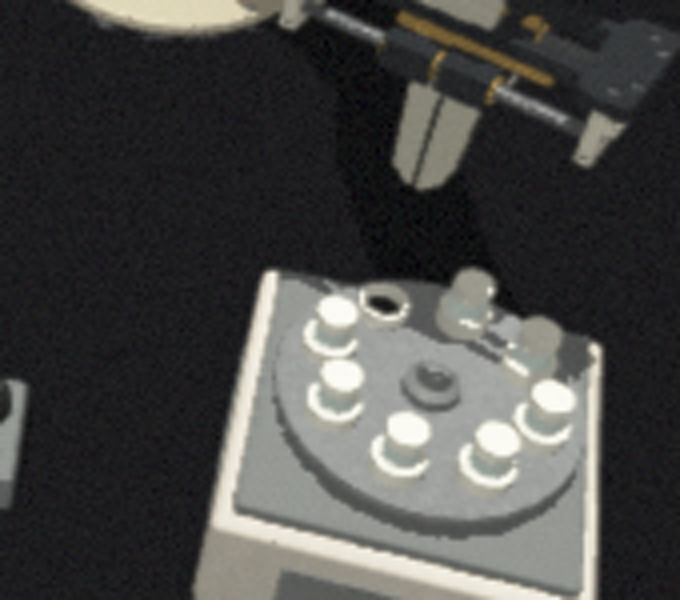

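The fingers at (420,185) hang over the empty seat at (383,303), and the vials are clear. I'll descend to TCP z of about 173 (tips at 154) and hold.

drive_tool(
  series=[
    [0,0,0,12,0,0,0],
    [0,0,0,30,0,0,0],
    [0,0,0,50,0,0,0],
    [0,0,0,65,0,0,0],
    [0,0,0,74,0,0,0],
    [0,0,0,79,0,0,0],
    [0,0,0,79,0,0,0],
    [0,0,0,79,0,0,0],
    [0,0,0,79,0,0,0],
    [0,0,0,79,0,0,0],
    [0,0,0,79,0,0,0],
    [0,0,0,79,0,0,0],
    [0,0,0,79,0,0,0],
    [0,0,0,79,0,0,0],
    [0,0,0,79,0,0,0],
    [0,0,0,79,0,0,0],
    [0,0,0,79,0,0,0],
    [0,0,0,79,0,0,0],
    [0,0,0,79,0,0,0],
    [0,0,0,79,0,0,0],
  ],
)

```text
clock: 12.47
position: [492.5, 196.7, 173.4]
ee_rot: [-3.142, 0.0, 2.739]
contact_force: [-0.5, 0.2, 0.6]
width: 0.006
grasp_force: 0.0
```

drive_tool(
  series=[
    [0,0,0,0,0,0,0],
    [0,0,0,0,0,0,0],
    [0,0,0,0,0,0,0],
    [0,0,0,0,0,0,0],
    [0,0,0,0,0,0,0],
    [0,0,0,0,0,0,0],
    [0,0,0,0,0,0,0],
    [0,0,0,0,0,0,0],
    [0,0,0,0,0,0,0],
    [0,0,0,0,0,0,0],
    [0,0,0,0,0,0,0],
    [0,0,0,0,0,0,0],
  ],
)

```text
clock: 13.47
position: [492.5, 196.6, 173.4]
ee_rot: [-3.142, -0.0, 2.739]
contact_force: [0.2, 0.4, -0.7]
width: 0.006
grasp_force: 0.0
```

Run:
```python
from h import *
b=eyes.capture("scene")[140:290,290:460]
cv2.imwrite("pics/s2.png",cv2.resize(b,(680,600),interpolation=2))
s=monitor.read_state();print(s["clock"],s["position"],s["ee_rot"],s["contact_force"])
```

```text
13.5167 [492.52541869 196.68149447 173.44601298] [-3.14158475e+00  6.47802049e-05  2.73888114e+00] [ 0.70153785 -0.39867397  0.41383853]
```

View pics/s2.png

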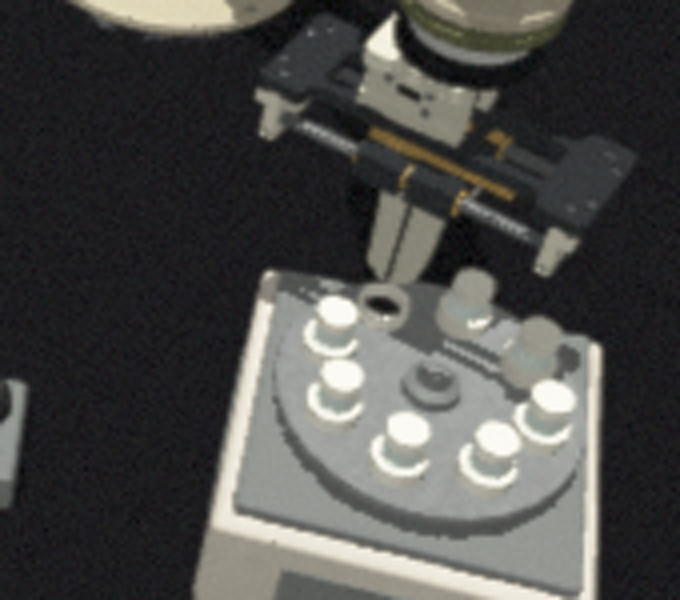

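The fingertips at (393,278) point at the empty seat at (383,303). The carousel hasn't moved and there is no contact, so I'm handing in.

```bash
python3 -c "
from h import *
print(workorder.hand_in())"
```

```text
the job is handed in; nothing more can be done
None
```

I pressed and released the call button, then pointed from above for over two seconds each at the wide bottle and the empty carousel seat. I handed the job in while still pointing at that seat; I saw no sign of contact with anything but the button, and the hand-in returned no verdict.

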